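# Check a centrifuge rotor pin in a go / no-go snap gauge

### The job

Check the centrifuge's steel rotor pin for wear: take it from the black-ringed socket by its blue grip, slide its upright shank through the green go gap of the snap gauge and on until the red no-go gap stops it, and keep it pressed there with a light hand (about 10 N) for a second; never force it. Then stand the pin fully home in the green-ringed socket of the holder and let go, leaving the bottle, the vial and the marker where they are.

Things in the scene. Friction and masses are not known exactly. Their poses are not given: they have to be found in the camera images.
- pin: Rotor pin, 90 mm tall, about 0.12 kg, upright in the black-ringed socket. Origin at the centre of its foot, z up. Steel round shank, diameter 16 mm, z = 0 to 50 (foot chamfered 1.5 mm); steel collar, diameter 26 mm, z = 50 to 53; blue square grip 24 x 24 mm, sides along x and y, z = 53 to 90. Its heading does not matter.
- gauge: Snap gauge, aluminium and steel, 169 x 84 mm, 44 mm high, bolted down. Origin on the worktop, mid channel; x runs along the channel in the pushing direction, from the flared mouth (x = -72) to the closed end (x = 94), y across, z up. The channel is open above and has no floor (the worktop shows, z = 0); all gap faces stand at z = 30 to 44. Axes of its points are the same.
- gauge_mouth (a point): Middle of the flared mouth at x = -72 of the gauge, level with its top (44 mm above the worktop). Two slanted steel lead-in plates narrow the channel from 44 mm wide here to 18 mm at x = -45.
- go_gap (a point): Middle of the green go gap, x = -35 of the gauge, level with its top. Gap 18 mm wide, from x = -45 to -25; beyond it lies a chamber 30 mm wide. For a check the pin's foot must be lower than 30 mm, the pin upright (within 0.2 rad) and within 4 mm of the middle of the channel, here and at the no-go.
- chamber (a point): Fixed point in the chamber, x = 0, at top level. Ahead are the red no-go anvils, 11 mm gap, their face set at x = 12 to 52, differently each time and not reported: find it by feel. A centred shank stops with its axis 6 mm before that face; the anvils yield from 3 N, then 2.5 N per mm, and are rigid after 7 mm. Afterwards the pin may be lifted straight out.
- holder: White pin holder, block 60 x 130 x 35 mm (x, y, z), fixed to the worktop, origin at the centre of its underside, z up. Two round sockets 19 mm wide and 25 mm deep (floor 10 mm above the worktop), at y = -35 with a black ring and at y = +35 with a green ring round the mouth.
- plain_socket (a point): Centre of the mouth of the black-ringed socket, on the holder's top, 35 mm above the worktop; the pin stands in it at the start.
- green_socket (a point): Centre of the mouth of the green-ringed socket, on the holder's top, 35 mm above the worktop; the pin must stand in it at the end, its foot on the socket floor 25 mm lower.
- oil_drop: Small brown dropper bottle with black cap, 34 mm wide, 78 mm tall, standing loose beyond the work; origin at the centre of its base. Leave alone.
- vial: White vial with red cap, 19 mm wide, 90 mm tall, standing loose beyond the gauge; origin at the centre of its base. Leave alone.
- marker: Black marker, 144 mm long, 12 mm thick, lying loose between holder and gauge; origin at the middle of its underside. Leave alone.
Things that resemble listed ones, but are neither listed nor needed, are in the scene too. Leave any pink look-alike of the pin alone.

How it is judged:
By the outcome, as a careful person would: the job done as asked, in the order asked, and still so for the second after the job is handed in, with the robot touching nothing.
It also fails if it takes over 69 s, if anything falls off the work surface, if the arm or the gripper's body presses on something with over 40 N, if the wrist force passes 120 N, or if a joint passes its speed limit or range.

### The arm

A 7-joint arm with a two-finger parallel gripper is mounted at the origin on a cart in front of the work surface, level with it; the furniture and walls round the work are solid. World frame = base frame: x ahead of the robot, y to its left, z up, the work surface at z = 0. Lengths are in m, angles in rad, forces in N, time in s.
With the tool pointing down it reaches from about 0.4 to 0.85 m from the base axis. Payload 4.5 kg.
Tool frame: the origin (TCP) lies between the finger pads; the fingertips stand 19 mm ahead of it and the grasp point (between the pads) is the TCP; z points along the fingers, y is the direction in which the jaws open and shut (so a half turn about z gives the same grasp; the last joint's range is limited). The gripper opens to 88 mm and grips with 3 to 60 N. Pads are 18 mm wide; open, the fingers measure 123 mm over their backs; the gripper's body (75 mm by 187 mm) begins 45 mm behind the grasp point.
Start: joints at [1.235, 0.689, -0.195, 1.565, 0.157, 0.902, -0.215], TCP at [0.226, -0.583, 0.258] pointing down, gripper open.
Joint ranges: [-3.01, 3.01], [-0.46, 2.08], [-1.47, 1.51], [0.13, 2.56], [-1, 4.14], [0.04, 2.09], [-2.66, 2.66]. Speed limits (rad/s): [2.57, 2.57, 3.14, 3.14, 3.14, 3.14, 3.14].

### API

Orientations are given as a unit quaternion [x, y, z, w].
In Python, from plant import status, snapshot, finish_job, cut_out, tip_of gives the robot as it stands. The module is installed in compiled form; this text tells all that it offers.
- The arm moves only by the tool carry_out, never from a script. Its arguments are lists of equal length, an entry for each row: "linear": the shift along the world's x, y, z in m, a list of three; "roll": the turn about the world's z in rad. A call has 1 to 8 rows; each row is the pose to reach, as a shift and turn from the pose measured when the call began; what a row does not reach only later rows make up. A row lasts 1/12 s, in which the tool goes at most 41.7 mm and 7.16 degrees, less where a joint would pass 70% of its speed; a pose out of reach is approached as far as the arm can. A call with a gripper value outside its range is refused whole. "gripper" is the opening, from 0 (shut) to 1 (fully open), set as the call begins (left out, the last holds). The fingers move at their own pace and stop on an object; "grip_force" is the grip in N (left out, the last holds). Time passes only in rows, so rows that repeat a pose let the fingers close. It gives the time, the measured TCP pose, the force and the opening at its end, in the units of the state.
- status.get_state(): the state, without advancing time (a new reading comes with each control period).
- snapshot(name): name is "side" or "top" or "wrist"; returns a dict with "img" (384x512x3 uint8, red, green, blue), "range_z" (384x512 float32, m along the optical axis (not along the pixel's ray), 0 where there is no reading), "fx", "fy", "cx", "cy" (pixels), "world_from_camera" (4x4, takes a point from camera to world coordinates). Camera axes: x right, y down, z forward; pixel columns grow to the right and rows downward; lengths in m; the calibration is good to about 2 mm. A picture is of the moment at which its call begins.
- finish_job(): hands the job in, once; it reports no verdict.
Trained networks look in a picture, given as the dict that the camera call returned (one of the last four; its "shot" number tells which), for a name from the list of things; names that differ only in an ending like _2 or _b are one class to them, and where a whole thing is asked for, a point or a joint stands for the part that bears it (a point fixed in the world has none). Each returns a list of dicts, best first, with "confidence" (0 to 1); they miss things now and then, are a little off and sometimes report something else, mostly with a low value. They report only what shows in the picture. A call takes as long as a camera call. They do not tell look-alikes from the thing itself.
- cut_out(picture, query): "region" (384x512 bool, what is visible of it) and "pixel" ([column, row] in pixels, amid what is visible of it).
- tip_of(picture, query): "pixel" ([column, row] in pixels: a listed point, or the origin of a listed thing).
The state is a dict: "clock": time; "q": joint angles; "qd": joint speeds; "joint_torque": joint torques, N m; "tool_pos": TCP position; "eef_rot": TCP orientation; "contact_force": force on the tool from outside, world axes, zero at the start; "moment": the same for the moment, N m; "opening": opening from 0.0 (shut) to 1.0 (fully open).
Only numpy, scipy, OpenCV 4.12 (cv2) and the standard library are available. Lean on these libraries where they do the work, as an engineer would, in place of code of your own. Each camera call takes 0.05 s, during which the arm holds its last target.

## Working session

There is one attempt and no reset: what is moved stays moved. The work goes in short steps, Python scripts to look and compute and a tool call to move; the robot and the scene stay as the last step left them, time stands still between calls to the robot, and variables do not carry over. Pictures are saved under pics/ and viewed, and the job is handed in when it is done.

Besides the shell and the picture viewer there is one more tool, called after "Emit:" by a JSON object that holds its "api" and its "payload". carry_out: Moves the arm, as the interface text tells. Its arguments: {"type":"object","properties":{"linear":{"type":"array"},"roll":{"type":"array"},"gripper":{"type":"number"},"grip_force":{"type":"number"}},"required":["linear","roll"]}

```bash
mkdir -p pics; cat > h.py <<'E'
import numpy as np, cv2
from plant import status, snapshot, finish_job, cut_out, tip_of
def save(p,name): cv2.imwrite('pics/'+name+'.png',cv2.cvtColor(p['img'],cv2.COLOR_RGB2BGR))
def ray(p,px):
    T=np.array(p['world_from_camera']); d=np.array([(px[0]-p['cx'])/p['fx'],(px[1]-p['cy'])/p['fy'],1.])
    return T[:3,3],T[:3,:3]@d
def atz(p,px,z):
    o,d=ray(p,px); return o+d*(z-o[2])/d[2]
def deep(p,px):
    o,d=ray(p,px); c,r=int(round(px[0])),int(round(px[1])); w=p['range_z'][max(0,r-1):r+2,max(0,c-1):c+2]; w=w[w>0]
    return o+d*np.median(w) if len(w) else None
def cloud(p):
    h,w=p['range_z'].shape; u,v=np.meshgrid(np.arange(w),np.arange(h)); z=p['range_z']
    T=np.array(p['world_from_camera']); P=np.stack([(u-p['cx'])/p['fx']*z,(v-p['cy'])/p['fy']*z,z],-1)
    Q=P@T[:3,:3].T+T[:3,3]; Q[z<=0]=np.nan; return Q
def st():
    s=status.get_state(); print({k:np.round(s[k],4).tolist() for k in ('clock','q','tool_pos','eef_rot','contact_force','opening')}); return s
E
python3 - <<'E'
from h import *
np.set_printoptions(precision=4,suppress=True)
st()
Z=dict(pin=.0,gauge_mouth=.044,go_gap=.044,chamber=.044,plain_socket=.035,green_socket=.035,gauge=0,holder=0,oil_drop=0,vial=0,marker=0)
for n in ('top','side'):
    p=snapshot(n); save(p,n+'0'); print(n,p['fx'],np.array(p['world_from_camera']))
    for k in Z:
        for r in tip_of(p,k)[:3]:
            print(k,round(r['confidence'],2),np.round(r['pixel'],1),'atz',atz(p,r['pixel'],Z[k]),'deep',deep(p,r['pixel']))
E
```

```text
{'clock': 0.0, 'q': [1.2348, 0.69, -0.1945, 1.5663, 0.1573, 0.9025, -0.2151], 'tool_pos': [0.2256, -0.5822, 0.2569], 'eef_rot': [0.9829, 0.1839, -0.0002, -0.0009], 'contact_force': [0.2078, 0.4872, 0.0561], 'opening': 0.9999}
top 368.6114876096585 [[ 0.0134 -0.9905  0.1368  0.3768]
 [-0.9999 -0.0142 -0.0046 -0.0693]
 [ 0.0065 -0.1367 -0.9906  0.8848]
 [ 0.      0.      0.      1.    ]]
pin 0.76 [348.6 201.7] atz [ 0.4774 -0.31    0.    ] deep [ 0.4735 -0.3006  0.0344]
pin 0.57 [323.1 242.9] atz [ 0.3779 -0.2469  0.    ] deep [ 0.3779 -0.2451  0.0092]
pin 0.22 [153.5 197.8] atz [0.4803 0.1614 0.    ] deep [ 0.4803  0.1615 -0.0005]
gauge_mouth 0.7 [185.5 205.9] atz [0.4575 0.0759 0.044 ] deep [ 0.4618  0.0838 -0.0013]
go_gap 0.64 [164.2 202.3] atz [0.4651 0.125  0.044 ] deep [ 0.4699  0.1357 -0.0023]
chamber 0.88 [152.6 200.7] atz [0.4684 0.1517 0.044 ] deep [ 0.4733  0.1635 -0.0011]
plain_socket 0.94 [351.6 198.7] atz [ 0.4806 -0.3076  0.035 ] deep [ 0.4737 -0.2919  0.0912]
plain_socket 0.31 [165.1 198.8] atz [0.4742 0.1253 0.035 ] deep [0.4741 0.1251 0.0361]
green_socket 0.97 [321.5 
[... 1577 characters left out ...]
52 -0.3023  0.0431]
green_socket 0.79 [298.4 163.2] atz [ 0.4942 -0.2348  0.035 ] deep [ 0.4981 -0.2436  0.0287]
gauge 0.65 [218.1 274.5] atz [0.4697 0.155  0.    ] deep [0.4467 0.1826 0.0421]
holder 0.59 [307.4 169.5] atz [ 0.4814 -0.2691  0.    ] deep [ 0.4623 -0.2227  0.0338]
oil_drop 0.89 [224.5 190.3] atz [ 0.6171 -0.0729  0.    ] deep [ 0.6003 -0.0509  0.0212]
vial 0.69 [193.8 214.1] atz [0.6244 0.0397 0.    ] deep [0.613  0.0517 0.0141]
vial 0.26 [216.5 256.8] atz [0.5001 0.1191 0.    ] deep [0.4823 0.1405 0.0299]
marker 0.73 [280.9 210.9] atz [ 0.4585 -0.0792  0.    ] deep [ 0.4552 -0.0727  0.0063]
marker 0.41 [306.2 170.9] atz [ 0.4812 -0.2613  0.    ] deep [ 0.4628 -0.217   0.0326]
```

View pics/top0.png

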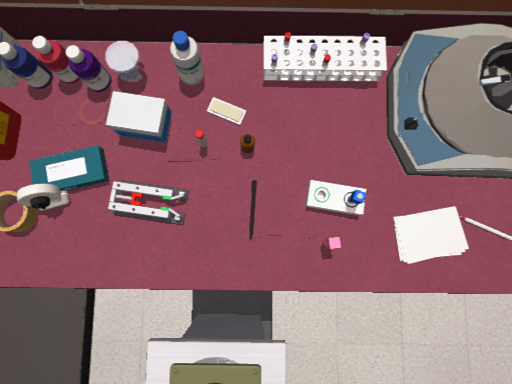

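View pics/side0.png

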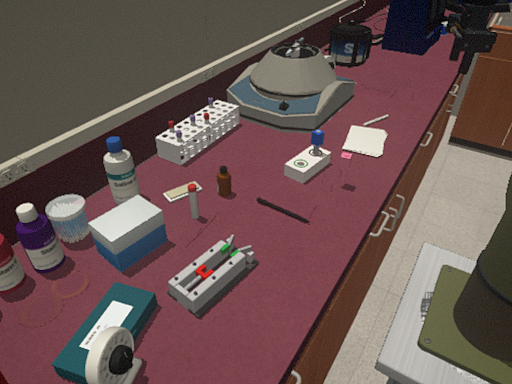

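```bash
python3 - <<'E'
import cv2
a=cv2.imread('pics/top0.png');
cv2.imwrite('pics/top0_h.png',cv2.resize(a[150:270,290:400],None,fx=5,fy=5,interpolation=cv2.INTER_CUBIC))
cv2.imwrite('pics/top0_g.png',cv2.resize(a[150:260,100:220],None,fx=5,fy=5,interpolation=cv2.INTER_CUBIC))
E
```

```text
(no output)
```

View pics/top0_h.png

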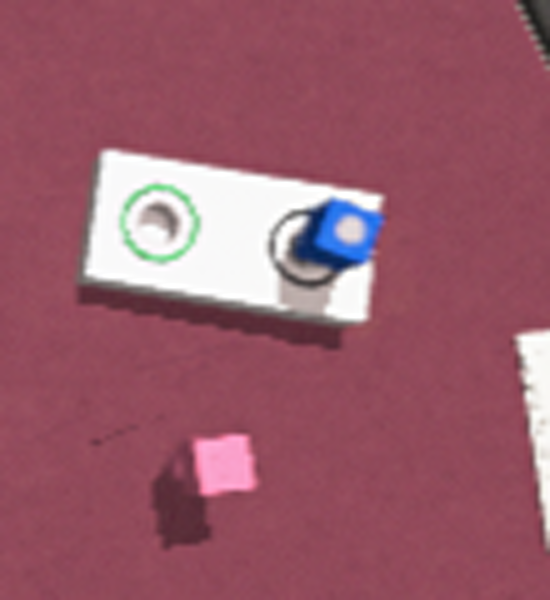

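View pics/top0_g.png

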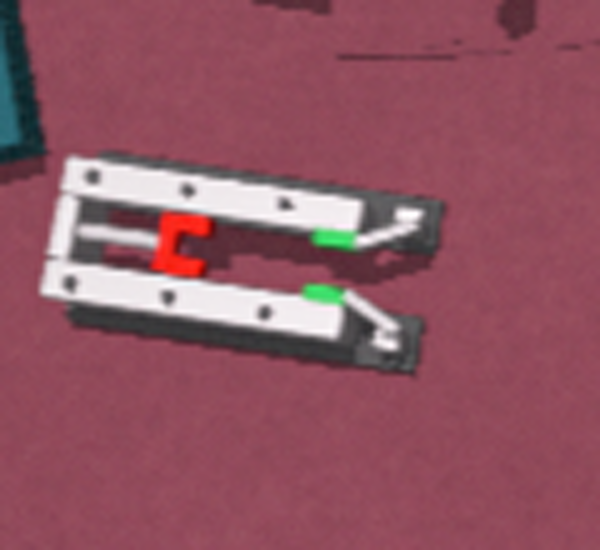

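Candidates for the pin are the blue grip standing in the black ring, at top (359,197) and side (317,137), and the pink block standing loose at top (335,243) and side (346,155). The description calls for a blue grip in the black-ringed socket, so I choose the blue one, and the close crop confirms it. Next I'll measure the geometry.

```bash
python3 - <<'E'
from h import *
np.set_printoptions(precision=4,suppress=True)
for n in ('top','side'):
    p=snapshot(n); C=cloud(p); hsv=cv2.cvtColor(p['img'],cv2.COLOR_RGB2HSV)
    def reg(zl,zh,x0,x1,y0,y1,m=None):
        k=(C[...,2]>zl)&(C[...,2]<zh)&(C[...,0]>x0)&(C[...,0]<x1)&(C[...,1]>y0)&(C[...,1]<y1)
        if m is not None:k&=m
        return k
    def rect(k,nm):
        P=C[k][:,:2].astype(np.float32)
        c,s,a=cv2.minAreaRect(P*1000); print(n,nm,len(P),np.round(c,1),np.round(s,1),round(a,1),'zmed',np.median(C[k][:,2]))
    rect(reg(.031,.040,.42,.55,-.37,-.18),'holder')
    rect(reg(.039,.050,.38,.55,.02,.28),'gaugetop')
    blue=(hsv[...,0]>100)&(hsv[...,0]<125)&(hsv[...,1]>150)
    k=reg(.086,.1,.42,.55,-.37,-.18,blue); 
    if k.sum()>3: rect(k,'pintop'); print(C[k].mean(0))
    red=((hsv[...,0]<6)|(hsv[...,0]>176))&(hsv[...,1]>200)&(hsv[...,2]>150)
    k=reg(.03,.06,.38,.55,.02,.28,red); rect(k,'red')
    gr=(hsv[...,0]>45)&(hsv[...,0]<85)&(hsv[...,1]>120)
    k=reg(.03,.06,.38,.55,.02,.28,gr); rect(k,'green gap')
    k=reg(.025,.045,.42,.55,-.37,-.18,gr)
    P=C[k][:,:2]; print('ring',len(P),P.min(0),P.max(0),(P.min(0)+P.max(0))/2, cv2.fitEllipse((P*1000).astype(np.float32)))
    # worktop check
    print('table',np.nanmedian(C[reg(-.02,.02,.38,.42,-.1,.0)][:,2]))
E
```

```text
top holder 1177 [ 485.  -271.2] [130.2  60.6] 81.3 zmed 0.03444922848317111
top gaugetop 1250 [470.4 169.1] [165.4  66.1] 82.4 zmed 0.043585172371673364
top pintop 73 [ 479.  -305.4] [24.4 23. ] 68.9 zmed 0.09832765787959963
[ 0.4786 -0.302   0.0966]
top red 81 [473.3 191.2] [22.  26.7] 83.2 zmed 0.043065637605554485
top green gap 46 [464.2 123.3] [17.6 31.5] 82.3 zmed 0.043688887083066896
ring 5 [ 0.4741 -0.2434] [ 0.5069 -0.2316] [ 0.4905 -0.2375] ((490.4298400878906, -238.30540466308594), (32.90990447998047, 65.91710662841797), 2.4818596839904785)
table -0.0007606731238575248
side holder 585 [ 486.2 -270.9] [132.7  63. ] 81.6 zmed 0.03442325445493588
side gaugetop 1645 [470.5 168.8] [165.5  67.6] 82.6 zmed 0.04322667919311807
side pintop 41 [ 479.  -303.7] [22.2 22.4] 83.1 zmed 0.0966386210526286
[ 0.4786 -0.3007  0.0947]
side red 93 [473.2 190.6] [20.8 28.8] 83.8 zmed 0.04339285049655239
side green gap 77 [465.  121.4] [22.1 31.7] 80.1 zmed 0.042940183006262345Traceback (most recent call last):
  File "<stdin>", line 22, in <module>
cv2.error: OpenCV(4.12.0) /io/opencv/modules/imgproc/src/shapedescr.cpp:361: error: (-201:Incorrect size of input array) There should be at least 5 points to fit the ellipse in function 'fitEllipseNoDirect'
```

Emit:
{"api": "carry_out", "payload": {"linear": [[0.03,0.035,0],[0.06,0.066,0],[0.09,0.097,0],[0.12,0.128,0],[0.15,0.16,0],[0.18,0.19,0],[0.205,0.22,0],[0.23,0.25,0]], "roll": [0,0,0,0,0,0,0,0], "gripper": 1}}

```text
clock: 1.97
tool_pos: [0.4531, -0.3362, 0.258]
eef_rot: [0.983, 0.184, 0.0, 0.0]
contact_force: [0.7, -0.1, 0.1]
opening: 0.995
```

```bash
cat > look.py <<'E'
from h import *
import sys
np.set_printoptions(precision=4,suppress=True)
p=snapshot('wrist'); save(p,sys.argv[1]); st(); print(p['world_from_camera'],p['fx'])
for k,z in (('pin',.01),('plain_socket',.035),('green_socket',.035),('holder',0)):
    for r in tip_of(p,k)[:2]: print(k,round(r['confidence'],2),np.round(r['pixel'],1),atz(p,r['pixel'],z))
C=cloud(p); hsv=cv2.cvtColor(p['img'],cv2.COLOR_RGB2HSV)
def box(k,nm):
    if k.sum()<5: return
    c,s,a=cv2.minAreaRect((C[k][:,:2]*1000).astype(np.float32)); print(nm,k.sum(),np.round(c,1),np.round(s,1),round(a,1),'z',np.median(C[k][:,2]))
blue=(hsv[...,0]>100)&(hsv[...,0]<125)&(hsv[...,1]>150)
box(blue&(C[...,2]>.092)&(C[...,2]<.11),'pintop')
box((C[...,2]>.031)&(C[...,2]<.039)&(abs(C[...,0]-.485)<.06)&(abs(C[...,1]+.27)<.09),'holder')
gr=(hsv[...,0]>45)&(hsv[...,0]<85)&(hsv[...,1]>100)
m=gr.astype(np.uint8)
cs,_=cv2.findContours(m,cv2.RETR_EXTERNAL,cv2.CHAIN_APPROX_NONE)
for c in cs:
    if len(c)>40: (e,_,_)=cv2.fitEllipse(c); print('green ring',e,atz(p,e,.035))
E
python3 look.py w1
```

```text
{'clock': 2.0167, 'q': [0.6442, 0.607, -0.1743, 1.7529, 0.1265, 0.7898, -0.7752], 'tool_pos': [0.461, -0.3261, 0.2582], 'eef_rot': [0.9816, 0.1908, 0.0042, -0.0026], 'contact_force': [4.1094, 4.9983, 0.8716], 'opening': 0.995}
[[ 0.3606 -0.8982 -0.2514  0.5176]
 [-0.9327 -0.3466 -0.0992 -0.3118]
 [ 0.002   0.2702 -0.9628  0.3842]
 [ 0.      0.      0.      1.    ]] 325.1352628420888
pin 0.66 [166.5 194.3] [ 0.3824 -0.2584  0.01  ]
pin 0.58 [231.7 133. ] [ 0.4785 -0.3061  0.01  ]
plain_socket 0.6 [233.4 137.6] [ 0.4772 -0.3098  0.035 ]
green_socket 0.87 [171.1  99.4] [ 0.4907 -0.2363  0.035 ]
holder 0.94 [206.8 121.2] [ 0.4797 -0.2744  0.    ]
holder 6136 [ 484.5 -274.3] [130.2  60.2] 81.3 z 0.03423034073254286
green ring (174.222412109375, 101.52893829345703) [ 0.4898 -0.2399  0.035 ]
```

View pics/w1.png

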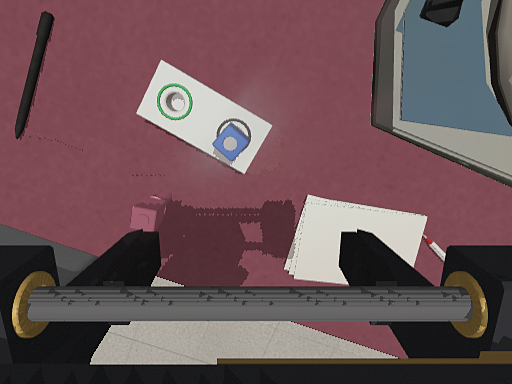

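Emit:
{"api": "carry_out", "payload": {"linear": [[-0.012,0.01,0],[-0.012,0.01,0],[-0.012,0.01,0],[-0.012,0.01,0]], "roll": [0,0,0,0]}}

```text
clock: 2.55
tool_pos: [0.4388, -0.3299, 0.2579]
eef_rot: [0.983, 0.183, -0.0, 0.001]
contact_force: [0.3, -0.2, 0.2]
opening: 1.0
```

```bash
sed -i 's/hsv\[...,1\]>150)$/hsv[...,1]>90)/' look.py; python3 look.py w2; python3 -c "
import cv2
a=cv2.imread('pics/w2.png');cv2.imwrite('pics/w2c.png',cv2.resize(a[60:220,120:300],None,fx=4,fy=4,interpolation=cv2.INTER_CUBIC))"
```

```text
{'clock': 2.6, 'q': [0.6587, 0.5876, -0.1621, 1.7983, 0.1317, 0.7655, -0.7748], 'tool_pos': [0.4392, -0.3297, 0.2579], 'eef_rot': [0.9831, 0.1829, -0.0002, 0.0008], 'contact_force': [-0.0052, -1.068, 0.4082], 'opening': 1.0017}
[[ 0.3583 -0.8988 -0.2525  0.5036]
 [-0.9336 -0.3441 -0.0999 -0.3055]
 [ 0.0029  0.2716 -0.9624  0.3841]
 [ 0.      0.      0.      1.    ]] 325.1352628420888
pin 0.92 [174.5 185.7] [ 0.3817 -0.258   0.01  ]
pin 0.56 [242.9 121.3] [ 0.4808 -0.3074  0.01  ]
plain_socket 0.97 [240.9 126.5] [ 0.4766 -0.3072  0.035 ]
green_socket 0.9 [180.8  88.5] [ 0.4903 -0.2364  0.035 ]
holder 0.79 [216.3 106.1] [ 0.4852 -0.2731  0.    ]
pintop 548 [ 516.4 -411. ] [ 30.8 247. ] 20.2 z 0.09913371984680122
holder 6341 [ 484.5 -274.3] [130.1  60.1] 81.3 z 0.034252004434597694
green ring (183.91281127929688, 90.28755187988281) [ 0.4898 -0.2399  0.035 ]
```

View pics/w2c.png

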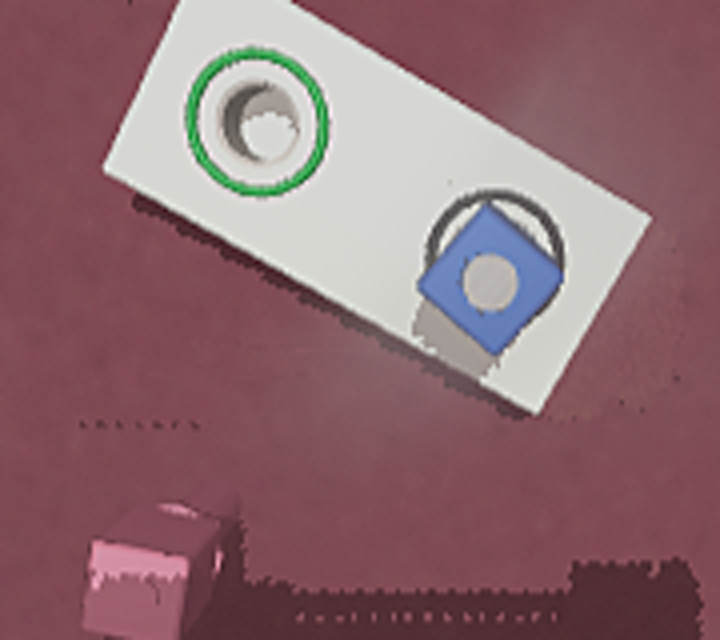

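```bash
cat >> look.py <<'E'
k=blue&(C[...,2]>.090)&(C[...,2]<.11)&(abs(C[...,0]-.48)<.04)&(abs(C[...,1]+.305)<.04)
m=cv2.morphologyEx(cv2.convexHull(np.argwhere(k)[:,::-1].astype(np.int32)).astype(np.int32),0,None) if 0 else None
ys,xs=np.nonzero(k)
if len(xs)>10:
    pts=np.array([atz(p,(x,y),.1)[:2] for x,y in zip(xs,ys)])*1000
    c,s,a=cv2.minAreaRect(pts.astype(np.float32)); print('pin top@0.1',len(xs),np.round(c,1),np.round(s,1),round(a,1),'depthz',np.median(C[k][:,2]))
E
python3 look.py w2b | tail -1
```

```text
pin top@0.1 533 [ 479.4 -308.9] [22.8 23. ] 69.8 depthz 0.09918929886429406
```

Emit:
{"api": "carry_out", "payload": {"linear": [[0.0,0.005,0],[0.0,0.01,0],[0.0,0.015,0],[0.0,0.02,0],[0.0,0.02,0],[0.0,0.02,0],[0.0,0.02,0],[0,0.02,0]], "roll": [-0.12,-0.24,-0.36,-0.48,-0.6,-0.72,-0.72,-0.72]}}

```text
clock: 3.72
tool_pos: [0.4395, -0.3081, 0.2577]
eef_rot: [0.985, -0.172, -0.001, 0.0]
contact_force: [0.2, -1.0, -0.9]
opening: 1.0
```

```bash
python3 look.py w3
```

```text
{'clock': 3.7667, 'q': [0.4921, 0.5719, 0.0535, 1.8398, -0.042, 0.7319, -1.349], 'tool_pos': [0.4394, -0.3082, 0.2577], 'eef_rot': [0.985, -0.1724, -0.0006, 0.0002], 'contact_force': [-0.502, -0.0119, 0.5874], 'opening': 1.0027}
[[-0.3403 -0.905  -0.2552  0.5048]
 [-0.9403  0.3283  0.0898 -0.3323]
 [ 0.0025  0.2706 -0.9627  0.3839]
 [ 0.      0.      0.      1.    ]] 325.1352628420888
pin 0.93 [226.  222.4] [ 0.3801 -0.2575  0.01  ]
pin 0.58 [234.6 128.8] [ 0.4822 -0.3072  0.01  ]
plain_socket 0.97 [233.4 129.2] [ 0.4837 -0.3075  0.035 ]
green_socket 0.97 [170.9 143.2] [ 0.4927 -0.2395  0.035 ]
holder 0.96 [205.9 137.6] [ 0.4835 -0.2713  0.    ]
pintop 509 [ 479.5 -309. ] [22.  22.7] 69.9 z 0.09914713848908002
holder 5808 [ 484.5 -274.6] [130.   60.2] 81.3 z 0.03418013680818077
green ring (172.41592407226562, 145.55296325683594) [ 0.4898 -0.2401  0.035 ]
pin top@0.1 509 [ 479.7 -309.1] [21.9 22.4] 69.9 depthz 0.09914713848908002
```

View pics/w3.png

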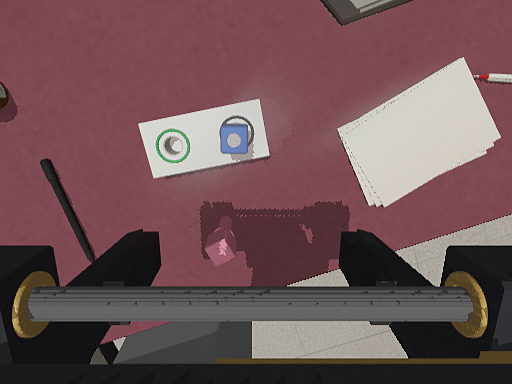

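Emit:
{"api": "carry_out", "payload": {"linear": [[0.02,0,-0.03],[0.04,-0.001,-0.06],[0.04,-0.001,-0.09],[0.04,-0.001,-0.115],[0.04,-0.001,-0.135],[0.04,-0.001,-0.155],[0.04,-0.001,-0.165],[0.04,-0.001,-0.172]], "roll": [0,0,0,0,0,0,0,0]}}

```text
clock: 4.63
tool_pos: [0.4788, -0.3092, 0.0844]
eef_rot: [0.985, -0.173, -0.001, -0.0]
contact_force: [0.7, 1.5, -0.3]
opening: 0.998
```

Emit:
{"api": "carry_out", "payload": {"linear": [[0,0,0],[0,0,0]], "roll": [0,0]}}

```text
clock: 4.8
tool_pos: [0.479, -0.3094, 0.0848]
eef_rot: [0.985, -0.173, -0.001, -0.0]
contact_force: [0.9, 0.3, -0.6]
opening: 1.002
```

Emit:
{"api": "carry_out", "payload": {"linear": [[0.0005,0.0002,0],[0.0005,0.0002,0],[0.0005,0.0002,0],[0.0005,0.0002,0],[0.0005,0.0002,0],[0.0005,0.0002,0],[0.0005,0.0002,0],[0.0005,0.0002,0]], "roll": [0,0,0,0,0,0,0,0], "gripper": 0, "grip_force": 30}}

```text
clock: 5.47
tool_pos: [0.4795, -0.3092, 0.0848]
eef_rot: [0.985, -0.173, -0.001, -0.0]
contact_force: [1.1, -0.1, -0.4]
opening: 0.423
```

Emit:
{"api": "carry_out", "payload": {"linear": [[0,0,0],[0,0,0],[0,0,0],[0,0,0]], "roll": [0,0,0,0]}}

```text
clock: 5.8
tool_pos: [0.4794, -0.3092, 0.0847]
eef_rot: [0.985, -0.173, -0.001, -0.0]
contact_force: [-0.3, 0.1, 0.6]
opening: 0.267
```

Emit:
{"api": "carry_out", "payload": {"linear": [[0,0,0.003],[0,0,0.01],[0,0,0.02],[0,0,0.035],[0,0,0.05],[0,0,0.065],[0,0,0.08],[0,0,0.08]], "roll": [0,0,0,0,0,0,0,0]}}

```text
clock: 6.47
tool_pos: [0.481, -0.3103, 0.1682]
eef_rot: [0.985, -0.174, 0.002, 0.001]
contact_force: [0.3, -0.5, -1.7]
opening: 0.268
```

```bash
cat > l2.py <<'E'
from h import *
import sys
np.set_printoptions(precision=4,suppress=True)
st()
for n in ('wrist','side','top'):
    p=snapshot(n); save(p,sys.argv[1]+n)
E
python3 l2.py a_
```

```text
{'clock': 6.4667, 'q': [0.4667, 0.7407, 0.0434, 1.8209, -0.053, 0.5773, -1.3765], 'tool_pos': [0.481, -0.3103, 0.1682], 'eef_rot': [0.9848, -0.1735, 0.0018, 0.0008], 'contact_force': [0.3429, -0.4951, -1.7188], 'opening': 0.2678}
```

View pics/a_wrist.png

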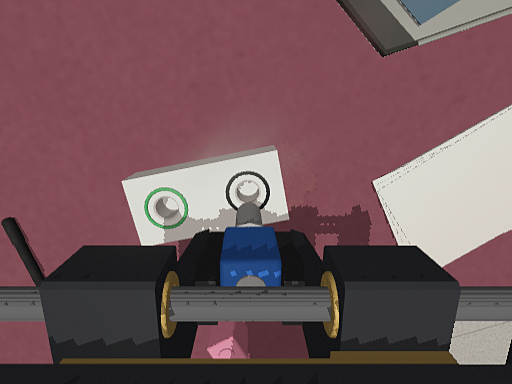

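View pics/a_side.png

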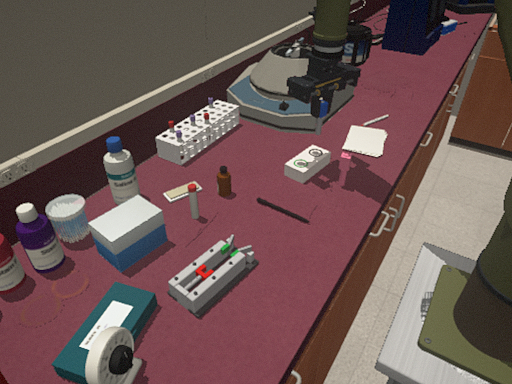

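Emit:
{"api": "carry_out", "payload": {"linear": [[-0.005,0.025,0.01],[-0.01,0.06,0.02],[-0.015,0.1,0.03],[-0.02,0.138,0.03],[-0.025,0.176,0.03],[-0.03,0.214,0.03],[-0.035,0.252,0.03],[-0.04,0.29,0.03]], "roll": [0.03,0.06,0.09,0.12,0.15,0.18,0.2,0.22]}}

```text
clock: 7.28
tool_pos: [0.4382, -0.0174, 0.1941]
eef_rot: [0.998, -0.064, -0.002, -0.0]
contact_force: [0.3, 0.2, -0.7]
opening: 0.265
```

Emit:
{"api": "carry_out", "payload": {"linear": [[0,0.038,0],[-0.005,0.076,0],[-0.01,0.11,0],[-0.015,0.135,0],[-0.015,0.15,0],[-0.015,0.15,0],[-0.015,0.15,0],[-0.015,0.15,0]], "roll": [0.01,0.01,0.01,0.01,0.01,0.01,0.01,0.01]}}

```text
clock: 7.95
tool_pos: [0.4229, 0.1312, 0.1936]
eef_rot: [0.998, -0.06, -0.003, 0.001]
contact_force: [0.5, -0.4, -1.1]
opening: 0.269
```

```bash
cat > lg.py <<'E'
from h import *
import sys
np.set_printoptions(precision=4,suppress=True)
s=st(); p=snapshot('wrist'); save(p,sys.argv[1])
for k,z in (('gauge_mouth',.044),('go_gap',.044),('chamber',.044),('gauge',0)):
    for r in tip_of(p,k)[:2]: print(k,round(r['confidence'],2),np.round(r['pixel'],1),atz(p,r['pixel'],z))
C=cloud(p); hsv=cv2.cvtColor(p['img'],cv2.COLOR_RGB2HSV)
def box(k,nm):
    if k.sum()<5: return
    c,s,a=cv2.minAreaRect((C[k][:,:2]*1000).astype(np.float32)); print(nm,k.sum(),np.round(c,1),np.round(s,1),round(a,1),'z',np.median(C[k][:,2]))
R=(C[...,2]>.038)&(C[...,2]<.050)&(abs(C[...,0]-.47)<.07)&(abs(C[...,1]-.165)<.11)
box(R,'gaugetop')
red=((hsv[...,0]<6)|(hsv[...,0]>176))&(hsv[...,1]>200)&(hsv[...,2]>120)
box(R&red,'red')
gr=(hsv[...,0]>45)&(hsv[...,0]<85)&(hsv[...,1]>120)
box(R&gr,'green')
np.savez('g.npz',C=C,img=p['img'])
E
python3 lg.py g1
```

```text
{'clock': 7.95, 'q': [-0.47, 0.5832, 0.1023, 2.1676, -0.1472, 0.4021, -1.9387], 'tool_pos': [0.4229, 0.1312, 0.1936], 'eef_rot': [0.9982, -0.0596, -0.0025, 0.0005], 'contact_force': [0.5251, -0.4145, -1.1169], 'opening': 0.2686}
gauge_mouth 0.75 [296.5 135.9] [0.4587 0.0859 0.044 ]
go_gap 0.84 [253.6 135.2] [0.4636 0.1216 0.044 ]
chamber 0.55 [215.5 132.4] [0.4697 0.153  0.044 ]
gaugetop 9467 [469.6 166.1] [164.5  66. ] 82.4 z 0.0429984604614444
red 55 [472.9 188.6] [21.  27.6] 82.2 z 0.042724301298170286
green 17 [447.4 115.3] [5.6 9. ] 33.4 z 0.04304771781119904
```

View pics/g1.png

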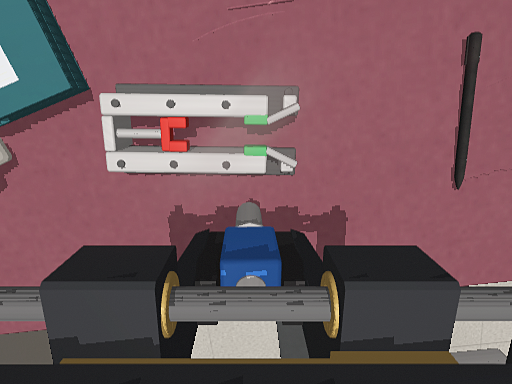

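```bash
python3 - <<'E'
import numpy as np,cv2
d=np.load('g.npz');C=d['C'].reshape(-1,3);I=d['img'].reshape(-1,3)
hsv=cv2.cvtColor(d['img'],cv2.COLOR_RGB2HSV).reshape(-1,3)
k=(C[:,2]>.038)&(C[:,2]<.048)&(abs(C[:,0]-.47)<.07)&(abs(C[:,1]-.165)<.11)
for ang in (82.0,82.4,82.8):
    a=np.radians(ang);u=np.array([np.cos(a),np.sin(a)]);v=np.array([-u[1],u[0]])
    P=C[k][:,:2]-[.469,.156]; U=P@u*1000;V=P@v*1000
    print(ang,'U range',U.min(),U.max())
    for lo in range(-72,95,8):
        m=(U>=lo)&(U<lo+8); 
        p=V[m&(V>0)];n=V[m&(V<0)]
        if len(p) and len(n): print(lo,'outer %.1f %.1f mid %.2f | inner %.1f %.1f mid %.2f w %.1f'%(n.min(),p.max(),(n.min()+p.max())/2,n.max(),p.min(),(n.max()+p.min())/2,p.min()-n.max()))
    # line fits outer
g=(hsv[:,0]>45)&(hsv[:,0]<85)&(hsv[:,1]>80)&(C[:,2]>.025)&(C[:,2]<.05)&(C[:,1]>.05)
a=np.radians(82.4);u=np.array([np.cos(a),np.sin(a)]);v=np.array([-u[1],u[0]])
P=C[g][:,:2]-[.469,.156];U=P@u*1000;V=P@v*1000
print('green',g.sum(),U.min(),U.max(),'V-',V[V<0].min(),V[V<0].max(),'V+',V[V>0].min(),V[V>0].max())
E
```

```text
82.0 U range -72.02185741405876 92.46481567505923
-72 outer -26.2 26.7 mid 0.26 | inner -18.0 18.3 mid 0.14 w 36.4
-64 outer -23.6 24.0 mid 0.17 | inner -13.9 14.0 mid 0.03 w 27.9
-56 outer -19.5 19.7 mid 0.13 | inner -9.6 10.5 mid 0.48 w 20.1
-48 outer -32.0 32.5 mid 0.25 | inner -8.6 9.6 mid 0.48 w 18.2
-40 outer -31.9 32.5 mid 0.32 | inner -8.4 9.4 mid 0.46 w 17.8
-32 outer -32.4 32.7 mid 0.17 | inner -8.4 9.5 mid 0.53 w 17.9
-24 outer -32.4 33.1 mid 0.34 | inner -14.6 15.4 mid 0.39 w 30.1
-16 outer -32.2 32.9 mid 0.36 | inner -14.5 15.5 mid 0.48 w 29.9
-8 outer -32.0 33.2 mid 0.59 | inner -14.3 15.6 mid 0.63 w 30.0
0 outer -31.9 33.4 mid 0.77 | inner -14.2 15.7 mid 0.76 w 29.9
8 outer -31.7 33.6 mid 0.92 | inner -14.9 15.5 mid 0.32 w 30.4
16 outer -31.6 33.9 mid 1.17 | inner -5.0 6.6 mid 0.78 w 11.6
24 outer -31.4 32.8 mid 0.69 | inner -4.8 6.3 mid 0.74 w 11.1
32 outer -32.0 33.1 mid 0.58 | inner -0.5 0.2 mid -0.17 w 0.7
40 outer -31.9 33.4 mid 0.73 | inner -0.1 0.3 mid 0.11 w 0.3
48 outer -31.7 33.7 mid 0.97 | inner -0.0 0.0 mid 0.00 w 0.0
56 outer -31.6 33.6 mid 0.99 | inner -0
[... 2439 characters left out ...]
 0.45 w 11.6
24 outer -31.8 32.4 mid 0.31 | inner -5.2 5.9 mid 0.31 w 11.1
32 outer -32.5 32.4 mid -0.01 | inner -0.1 0.4 mid 0.17 w 0.5
40 outer -32.5 32.6 mid 0.08 | inner -0.0 0.0 mid -0.00 w 0.0
48 outer -32.4 32.9 mid 0.27 | inner -0.0 0.0 mid -0.00 w 0.0
56 outer -32.4 32.7 mid 0.17 | inner -0.1 0.1 mid 0.00 w 0.1
64 outer -32.3 32.7 mid 0.20 | inner -0.5 0.0 mid -0.25 w 0.5
72 outer -32.3 33.0 mid 0.37 | inner -0.6 0.0 mid -0.30 w 0.7
80 outer -32.2 33.1 mid 0.46 | inner -0.1 0.0 mid -0.02 w 0.1
88 outer -32.2 33.0 mid 0.43 | inner -0.1 0.0 mid -0.03 w 0.1
green 396 -45.740482271104966 -26.63119279421051 V- -15.829531372853232 -9.059516275369871 V+ 9.865724310839873 17.738715656733053
```

```bash
python3 - <<'E'
import numpy as np,cv2
from scipy.spatial.transform import Rotation as R
d=np.load('g.npz');C=d['C'];hsv=cv2.cvtColor(d['img'],cv2.COLOR_RGB2HSV)
T=np.array([0.4229,0.1312,0.1936]);q=[0.9982,-0.0596,-0.0025,0.0005]
L=R.from_quat(q).inv().apply((C.reshape(-1,3)-T)).reshape(C.shape)*1000
b=(hsv[...,0]>100)&(hsv[...,0]<125)&(hsv[...,1]>120); b[:225]=0;b[295:]=0;b[:,:215]=0;b[:,285:]=0
P=L[b]; print(len(P),np.percentile(P,[2,25,50,75,98],axis=0).round(1))
for r in range(200,226,4):
    c=L[r,225:275]; m=(abs(c[:,0])<25)&(abs(c[:,1])<25)&(c[:,2]>0)
    if m.any(): print(r,c[m].min(0).round(1),c[m].max(0).round(1))
E
```

```text
3148 [[nan nan nan]
 [nan nan nan]
 [nan nan nan]
 [nan nan nan]
 [nan nan nan]]
204 [ 5.8 -4.6 68.2] [ 7.6  4.4 73.9]
208 [ 3.6 -6.5 59.4] [ 7.8  7.  72.2]
212 [ 1.7 -7.  52.1] [ 7.8  7.6 69.8]
216 [ 0.8 -7.5 45. ] [ 7.9  7.1 64.8]
220 [ 1.9 -7.1 39.2] [ 7.7  7.7 54.7]
224 [ 0.3 -6.8 21.5] [12.2  8.2 52.4]
```

Emit:
{"api": "carry_out", "payload": {"linear": [[0.012,-0.03,0],[0.024,-0.06,0],[0.032,-0.075,0],[0.032,-0.075,-0.03],[0.032,-0.075,-0.06],[0.032,-0.075,-0.09],[0.032,-0.075,-0.104],[0.032,-0.075,-0.108]], "roll": [0,0,0,0,-0.01,-0.01,-0.01,-0.01], "grip_force": 40}}

```text
clock: 8.87
tool_pos: [0.4541, 0.0557, 0.0838]
eef_rot: [0.998, -0.065, -0.004, 0.0]
contact_force: [0.1, -0.2, -0.9]
opening: 0.268
```

Emit:
{"api": "carry_out", "payload": {"linear": [[0,0,0],[0,0,0]], "roll": [0,0]}}

```text
clock: 9.03
tool_pos: [0.4543, 0.0552, 0.0841]
eef_rot: [0.998, -0.066, -0.004, 0.001]
contact_force: [-0.5, -0.5, -1.2]
opening: 0.272
```

```bash
cat > uv.py <<'E'
from h import *
from plant import status
s=st(); a=np.radians(82.45);u=np.array([np.cos(a),np.sin(a)]);v=np.array([-u[1],u[0]])
P=np.array(s['tool_pos'][:2])-[.4682,.1556]
F=np.array(s['contact_force'])
print('u %.2f v %.2f mm  Fu %.2f Fv %.2f Fz %.2f'%(P@u*1000,P@v*1000,F[:2]@u,F[:2]@v,F[2]))
for t in (-85,-50,-35,-10,0,5,10): 
    T=np.array([.4682,.1556])+u*t/1000; print(t,'shift',np.round((T-s['tool_pos'][:2])*1000,1))
E
python3 uv.py; python3 l2.py b_
```

```text
{'clock': 9.0333, 'q': [-0.2362, 0.8176, 0.0247, 2.1883, -0.1324, 0.1452, -1.7909], 'tool_pos': [0.4543, 0.0552, 0.0841], 'eef_rot': [0.9978, -0.0659, -0.0041, 0.0006], 'contact_force': [-0.509, -0.451, -1.2126], 'opening': 0.2718}
u -101.32 v 0.62 mm  Fu -0.51 Fv 0.45 Fz -1.21
-85 shift [ 2.8 16.1]
-50 shift [ 7.4 50.8]
-35 shift [ 9.3 65.7]
-10 shift [12.6 90.5]
0 shift [ 13.9 100.4]
5 shift [ 14.6 105.3]
10 shift [ 15.2 110.3]
{'clock': 9.0333, 'q': [-0.2362, 0.8176, 0.0247, 2.1883, -0.1324, 0.1452, -1.7909], 'tool_pos': [0.4543, 0.0552, 0.0841], 'eef_rot': [0.9978, -0.0659, -0.0041, 0.0006], 'contact_force': [-0.509, -0.451, -1.2126], 'opening': 0.2718}
```

View pics/b_wrist.png

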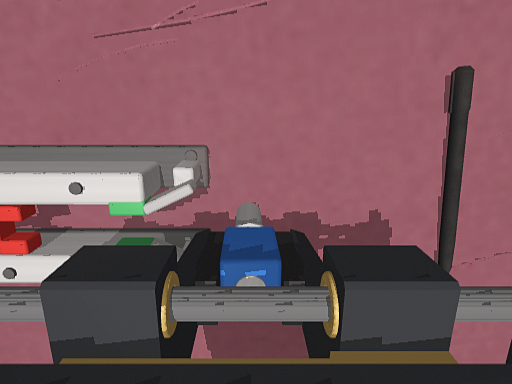

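View pics/b_side.png

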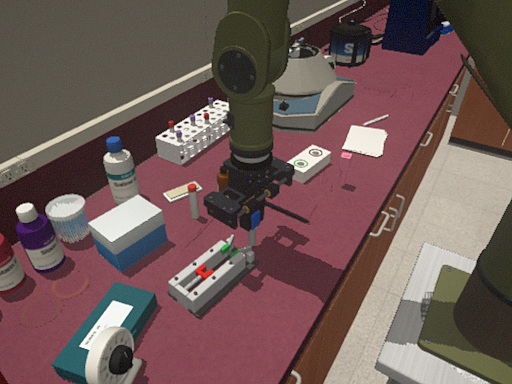

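Emit:
{"api": "carry_out", "payload": {"linear": [[0.0018,0.008,0.001],[0.0028,0.016,0.001],[0.004,0.024,0.001],[0.005,0.032,0.001],[0.006,0.04,0.001],[0.0066,0.045,0.001],[0.0071,0.049,0.001],[0.0071,0.049,0.001]], "roll": [0,0,0,0,0,0,0,0]}}

```text
clock: 9.85
tool_pos: [0.462, 0.106, 0.0858]
eef_rot: [0.998, -0.065, -0.003, 0.0]
contact_force: [0.2, 0.2, -0.4]
opening: 0.268
```

```bash
python3 uv.py; python3 - <<'E'
from h import *
p=snapshot('wrist');save(p,'c_w')
E
```

```text
{'clock': 9.85, 'q': [-0.3462, 0.8202, 0.0407, 2.1429, -0.1724, 0.1871, -1.8492], 'tool_pos': [0.462, 0.106, 0.0858], 'eef_rot': [0.9979, -0.0647, -0.0029, 0.0], 'contact_force': [0.2292, 0.1605, -0.3983], 'opening': 0.2683}
u -49.99 v -0.41 mm  Fu 0.19 Fv -0.21 Fz -0.40
-85 shift [ -5.  -34.7]
-50 shift [-0.4  0. ]
-35 shift [ 1.6 14.9]
-10 shift [ 4.8 39.7]
0 shift [ 6.2 49.6]
5 shift [ 6.8 54.6]
10 shift [ 7.5 59.5]
```

View pics/c_w.png

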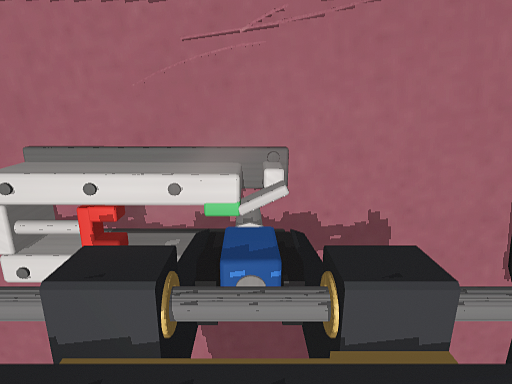

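Emit:
{"api": "carry_out", "payload": {"linear": [[-0.0004,0.002,0],[-0.0001,0.004,0],[0.0003,0.0065,0],[0.0006,0.009,0],[0.0009,0.0115,0],[0.0013,0.014,0],[0.0016,0.0165,0],[0.0016,0.0165,0]], "roll": [0,0,0,0,0,0,0,0]}}

```text
clock: 10.57
tool_pos: [0.4637, 0.1224, 0.0858]
eef_rot: [0.998, -0.065, -0.003, 0.0]
contact_force: [-0.6, -0.5, -0.8]
opening: 0.269
```

```bash
python3 uv.py
```

```text
{'clock': 10.5667, 'q': [-0.3815, 0.8226, 0.0469, 2.1272, -0.1846, 0.201, -1.8688], 'tool_pos': [0.4637, 0.1224, 0.0858], 'eef_rot': [0.9979, -0.0647, -0.0029, 0.0], 'contact_force': [-0.603, -0.518, -0.8226], 'opening': 0.2687}
u -33.47 v 0.15 mm  Fu -0.59 Fv 0.53 Fz -0.82
-85 shift [ -6.6 -51.1]
-50 shift [ -2.  -16.4]
-35 shift [-0.1 -1.5]
-10 shift [ 3.2 23.2]
0 shift [ 4.5 33.2]
5 shift [ 5.2 38.1]
10 shift [ 5.9 43.1]
```

Emit:
{"api": "carry_out", "payload": {"linear": [[0.0005,0.004,0],[0.0011,0.008,0],[0.0017,0.0125,0],[0.0024,0.0175,0],[0.003,0.0225,0],[0.0037,0.027,0],[0.0041,0.03,0],[0.0041,0.03,0]], "roll": [0,0,0,0,0,0,0,0]}}

```text
clock: 11.23
tool_pos: [0.4679, 0.1535, 0.0858]
eef_rot: [0.998, -0.064, -0.003, -0.0]
contact_force: [-0.2, -0.2, -0.5]
opening: 0.271
```

```bash
python3 uv.py|head -2
```

```text
{'clock': 11.2333, 'q': [-0.445, 0.8289, 0.0595, 2.0905, -0.2047, 0.2324, -1.9042], 'tool_pos': [0.4679, 0.1535, 0.0858], 'eef_rot': [0.9979, -0.064, -0.0027, -0.0003], 'contact_force': [-0.1897, -0.2449, -0.498], 'opening': 0.2708}
u -2.07 v 0.02 mm  Fu -0.27 Fv 0.16 Fz -0.50
```

Emit:
{"api": "carry_out", "payload": {"linear": [[0.0003,0.002,0],[0.0006,0.004,0],[0.0009,0.006,0],[0.0012,0.008,0],[0.0014,0.01,0],[0.0016,0.011,0],[0.0017,0.012,0],[0.0017,0.012,0]], "roll": [0,0,0,0,0,0,0,0]}}

```text
clock: 11.9
tool_pos: [0.4696, 0.1658, 0.0858]
eef_rot: [0.998, -0.064, -0.003, -0.0]
contact_force: [-0.1, -0.6, -1.3]
opening: 0.265
```

```bash
python3 uv.py|head -2
```

```text
{'clock': 11.9, 'q': [-0.4694, 0.8318, 0.0651, 2.0745, -0.212, 0.2461, -1.9183], 'tool_pos': [0.4696, 0.1658, 0.0858], 'eef_rot': [0.998, -0.0639, -0.0027, -0.0004], 'contact_force': [-0.0525, -0.6143, -1.3067], 'opening': 0.2649}
u 10.29 v -0.04 mm  Fu -0.62 Fv -0.03 Fz -1.31
```

Now small steps, about 3 mm a call, feeling for the stop.

Emit:
{"api": "carry_out", "payload": {"linear": [[0.0001,0.001,0],[0.0003,0.002,0],[0.0004,0.003,0],[0.0004,0.003,0]], "roll": [0,0,0,0]}}

```text
clock: 12.23
tool_pos: [0.47, 0.1691, 0.0858]
eef_rot: [0.998, -0.064, -0.003, -0.0]
contact_force: [-0.1, -0.1, -1.3]
opening: 0.267
```

Emit:
{"api": "carry_out", "payload": {"linear": [[0.0001,0.001,0],[0.0003,0.002,0],[0.0003,0.002,0]], "roll": [0,0,0]}}

```text
clock: 12.48
tool_pos: [0.4704, 0.1714, 0.0858]
eef_rot: [0.998, -0.064, -0.003, -0.001]
contact_force: [0.3, 0.5, -1.5]
opening: 0.269
```

Emit:
{"api": "carry_out", "payload": {"linear": [[0.0001,0.001,0],[0.0002,0.0015,0],[0.0002,0.0015,0]], "roll": [0,0,0]}}

```text
clock: 12.73
tool_pos: [0.4705, 0.1726, 0.0858]
eef_rot: [0.998, -0.064, -0.003, -0.0]
contact_force: [-0.1, -2.1, -0.5]
opening: 0.266
```

Emit:
{"api": "carry_out", "payload": {"linear": [[0.0001,0.001,0],[0.0002,0.0015,0],[0.0002,0.0015,0]], "roll": [0,0,0]}}

```text
clock: 12.98
tool_pos: [0.4706, 0.1732, 0.0857]
eef_rot: [0.998, -0.064, -0.003, 0.0]
contact_force: [0.7, -3.4, -0.1]
opening: 0.268
```

Emit:
{"api": "carry_out", "payload": {"linear": [[0.0001,0.001,0],[0.0003,0.002,0],[0.0004,0.003,0],[0.0004,0.003,0]], "roll": [0,0,0,0]}}

```text
clock: 13.32
tool_pos: [0.4707, 0.1747, 0.0857]
eef_rot: [0.998, -0.065, -0.003, 0.001]
contact_force: [-0.7, -6.8, 0.3]
opening: 0.268
```

Emit:
{"api": "carry_out", "payload": {"linear": [[0.0001,0.001,0],[0.0003,0.0022,0],[0.0005,0.0034,0],[0.0005,0.0034,0]], "roll": [0,0,0,0]}}

```text
clock: 13.65
tool_pos: [0.4709, 0.1757, 0.0856]
eef_rot: [0.998, -0.066, -0.004, 0.003]
contact_force: [-0.8, -8.4, 1.5]
opening: 0.27
```

```bash
python3 uv.py|head -2
```

```text
{'clock': 13.65, 'q': [-0.4976, 0.836, 0.0789, 2.0573, -0.2181, 0.2655, -1.9356], 'tool_pos': [0.4709, 0.1757, 0.0856], 'eef_rot': [0.9978, -0.0656, -0.0038, 0.0031], 'contact_force': [-0.7645, -8.3856, 1.4987], 'opening': 0.2701}
u 20.28 v -0.00 mm  Fu -8.41 Fv -0.34 Fz 1.50
```

Emit:
{"api": "carry_out", "payload": {"linear": [[0.0004,0.003,0],[0.0004,0.0032,0],[0.0004,0.0032,0],[0.0004,0.0032,0],[0.0004,0.0032,0],[0.0004,0.0032,0],[0.0004,0.0032,0],[0.0004,0.0032,0]], "roll": [0,0,0,0,0,0,0,0]}}

```text
clock: 14.32
tool_pos: [0.4709, 0.176, 0.0856]
eef_rot: [0.998, -0.067, -0.004, 0.005]
contact_force: [0.5, -8.2, 2.0]
opening: 0.268
```

```bash
python3 uv.py|head -2
```

```text
{'clock': 14.3167, 'q': [-0.5029, 0.8368, 0.0841, 2.0548, -0.2187, 0.2702, -1.9394], 'tool_pos': [0.4709, 0.176, 0.0856], 'eef_rot': [0.9977, -0.0669, -0.0042, 0.005], 'contact_force': [0.4807, -8.2048, 2.0002], 'opening': 0.2682}
u 20.61 v -0.04 mm  Fu -8.07 Fv -1.55 Fz 2.00
```

Emit:
{"api": "carry_out", "payload": {"linear": [[0.0005,0.0038,0],[0.0005,0.0042,0],[0.0005,0.0042,0],[0.0005,0.0042,0],[0.0005,0.0042,0],[0.0005,0.0042,0],[0.0005,0.0042,0],[0.0005,0.0042,0]], "roll": [0,0,0,0,0,0,0,0]}}

```text
clock: 14.98
tool_pos: [0.4711, 0.1768, 0.0856]
eef_rot: [0.998, -0.068, -0.005, 0.007]
contact_force: [0.5, -10.9, 1.4]
opening: 0.269
```

```bash
python3 uv.py|head -2
```

```text
{'clock': 14.9833, 'q': [-0.51, 0.838, 0.0905, 2.0512, -0.2196, 0.2762, -1.9444], 'tool_pos': [0.4711, 0.1768, 0.0856], 'eef_rot': [0.9976, -0.0683, -0.0048, 0.0072], 'contact_force': [0.5465, -10.9053, 1.4052], 'opening': 0.2692}
u 21.38 v -0.09 mm  Fu -10.74 Fv -1.97 Fz 1.41
```

Emit:
{"api": "carry_out", "payload": {"linear": [[0.0003,0.0037,0],[0.0003,0.0037,0],[0.0003,0.0037,0],[0.0003,0.0037,0],[0.0003,0.0037,0],[0.0003,0.0037,0],[0.0003,0.0037,0],[0.0003,0.0037,0]], "roll": [0,0,0,0,0,0,0,0]}}

```text
clock: 15.65
tool_pos: [0.4711, 0.177, 0.0856]
eef_rot: [0.997, -0.07, -0.005, 0.009]
contact_force: [0.6, -9.3, 1.5]
opening: 0.273
```

```bash
python3 uv.py|head -2
```

```text
{'clock': 15.65, 'q': [-0.516, 0.8391, 0.0967, 2.0487, -0.2202, 0.2813, -1.9489], 'tool_pos': [0.4711, 0.177, 0.0856], 'eef_rot': [0.9975, -0.0698, -0.0053, 0.0095], 'contact_force': [0.6047, -9.267, 1.4619], 'opening': 0.2734}
u 21.56 v -0.05 mm  Fu -9.11 Fv -1.82 Fz 1.46
```

Emit:
{"api": "carry_out", "payload": {"linear": [[0.0003,0.004,0],[0.0003,0.004,0],[0.0003,0.004,0],[0.0003,0.004,0],[0.0003,0.004,0],[0.0003,0.004,0],[0.0003,0.004,0],[0.0003,0.004,0]], "roll": [0,0,0,0,0,0,0,0]}}

```text
clock: 16.32
tool_pos: [0.4712, 0.1773, 0.0857]
eef_rot: [0.997, -0.071, -0.006, 0.012]
contact_force: [1.1, -10.0, 2.1]
opening: 0.272
```

```bash
python3 uv.py|head -2;  python3 l2.py d_
```

```text
{'clock': 16.3167, 'q': [-0.5227, 0.8401, 0.1032, 2.0458, -0.2209, 0.2867, -1.9537], 'tool_pos': [0.4712, 0.1773, 0.0857], 'eef_rot': [0.9974, -0.0714, -0.0057, 0.0118], 'contact_force': [1.0527, -10.031, 2.1249], 'opening': 0.2716}
u 21.95 v -0.08 mm  Fu -9.81 Fv -2.36 Fz 2.12
{'clock': 16.3167, 'q': [-0.5227, 0.8401, 0.1032, 2.0458, -0.2209, 0.2867, -1.9537], 'tool_pos': [0.4712, 0.1773, 0.0857], 'eef_rot': [0.9974, -0.0714, -0.0057, 0.0118], 'contact_force': [1.0527, -10.031, 2.1249], 'opening': 0.2716}
```

View pics/d_side.png

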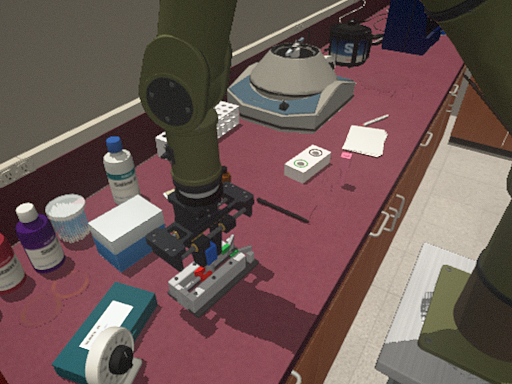

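View pics/d_wrist.png

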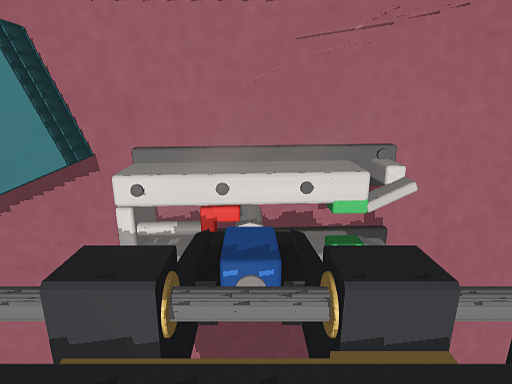

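Emit:
{"api": "carry_out", "payload": {"linear": [[-0.0004,-0.003,0],[-0.0008,-0.006,0],[-0.001,-0.01,0],[-0.001,-0.012,0],[-0.001,-0.012,0.01],[-0.001,-0.012,0.03],[-0.001,-0.012,0.055],[-0.001,-0.012,0.085]], "roll": [0,0,0,0,0,0,0,0]}}

```text
clock: 17.13
tool_pos: [0.4693, 0.1659, 0.1714]
eef_rot: [0.997, -0.071, -0.007, 0.012]
contact_force: [0.9, 1.0, -0.8]
opening: 0.268
```

```bash
python3 uv.py|head -2; cat > inhand.py <<'E'
from h import *
from scipy.spatial.transform import Rotation as R
np.set_printoptions(precision=4,suppress=True)
s=st(); p=snapshot('wrist'); save(p,'ih'); C=cloud(p)
Rt=R.from_quat(s['eef_rot']); L=Rt.inv().apply(C.reshape(-1,3)-s['tool_pos']).reshape(C.shape)*1000
for r in range(200,226,4):
    c=L[r,225:275]; m=(abs(c[:,0])<25)&(abs(c[:,1])<25)&(c[:,2]>0)
    if m.any(): print(r,c[m].min(0).round(1),c[m].max(0).round(1))
print('tool z in world',Rt.as_matrix()[:,2],'x',Rt.as_matrix()[:,0],'foot at',np.array(s['tool_pos'])+Rt.apply([0,0,.0747]))
E
python3 inhand.py
```

```text
{'clock': 17.1333, 'q': [-0.54, 0.6806, 0.1609, 2.0192, -0.1882, 0.4785, -1.9576], 'tool_pos': [0.4693, 0.1659, 0.1714], 'eef_rot': [0.9974, -0.0708, -0.0067, 0.0119], 'contact_force': [0.9458, 1.0393, -0.7672], 'opening': 0.2683}
u 10.34 v 0.21 mm  Fu 1.15 Fv -0.80 Fz -0.77
{'clock': 17.1333, 'q': [-0.54, 0.6806, 0.1609, 2.0192, -0.1882, 0.4785, -1.9576], 'tool_pos': [0.4693, 0.1659, 0.1714], 'eef_rot': [0.9974, -0.0708, -0.0067, 0.0119], 'contact_force': [0.9458, 1.0393, -0.7672], 'opening': 0.2683}
200 [-13.5 -19.1 127.9] [ -7.9  22.3 146.1]
204 [-13.6 -19.1  67. ] [  8.   21.4 134.9]
208 [-15.4 -19.2  60.1] [  7.6  21.3 129.7]
212 [-19.1 -19.2  51.8] [  8.   21.3 130.1]
216 [-22.4 -19.3  45.4] [  7.8  21.4 129.5]
220 [-24.9  -7.   39.4] [  7.7  20.3 126.8]
224 [-0.1 -6.8 22.1] [12.   8.3 53.4]
tool z in world [-0.0151 -0.0227 -0.9996] x [ 0.9899 -0.1415 -0.0117] foot at [0.4682 0.1642 0.0967]
```

Emit:
{"api": "carry_out", "payload": {"linear": [[0.001,-0.025,0.005],[0.002,-0.06,0.01],[0.004,-0.098,0.01],[0.006,-0.136,0.01],[0.008,-0.174,0.01],[0.01,-0.212,0.01],[0.012,-0.25,0.01],[0.014,-0.288,0.01]], "roll": [0,0,0,0,0,0,0,0]}}

```text
clock: 17.85
tool_pos: [0.4865, -0.1227, 0.1873]
eef_rot: [0.997, -0.071, -0.002, 0.009]
contact_force: [0.4, 0.5, -2.1]
opening: 0.268
```

Emit:
{"api": "carry_out", "payload": {"linear": [[0.002,-0.035,0],[0.004,-0.07,0],[0.005,-0.095,0],[0.006,-0.105,0],[0.0065,-0.109,0],[0.0065,-0.109,0],[0.0065,-0.109,0],[0.0065,-0.109,0]], "roll": [0,0,0,0,0,0,0,0]}}

```text
clock: 18.52
tool_pos: [0.4934, -0.2291, 0.1873]
eef_rot: [0.998, -0.069, -0.002, 0.009]
contact_force: [0.6, 0.7, -0.7]
opening: 0.268
```

```bash
cat > sock.py <<'E'
from h import *
import sys
from scipy.spatial.transform import Rotation as R
np.set_printoptions(precision=4,suppress=True)
s=st(); p=snapshot('wrist'); save(p,sys.argv[1])
Rt=R.from_quat(s['eef_rot']); z=Rt.as_matrix()[:,2]; print('toolz',z)
f=np.array(s['tool_pos'])+z*.0747; print('foot',f, 'axis at foot+12', np.array(s['tool_pos'])+z*.0627)
hsv=cv2.cvtColor(p['img'],cv2.COLOR_RGB2HSV)
m=((hsv[...,0]>45)&(hsv[...,0]<85)&(hsv[...,1]>100)).astype(np.uint8)
cs,_=cv2.findContours(m,cv2.RETR_EXTERNAL,cv2.CHAIN_APPROX_NONE)
for c in cs:
    if len(c)>40: (e,sz,_)=cv2.fitEllipse(c); print('green ring',np.round(e,1),np.round(sz,1),atz(p,e,.035))
for r in tip_of(p,'green_socket')[:2]: print('net',round(r['confidence'],2),np.round(r['pixel'],1),atz(p,r['pixel'],.035))
C=cloud(p); k=(C[...,2]>.031)&(C[...,2]<.039)&(abs(C[...,0]-.485)<.06)&(abs(C[...,1]+.27)<.09)
print(k.sum(),cv2.minAreaRect((C[k][:,:2]*1000).astype(np.float32)))
E
python3 sock.py s1
```

```text
{'clock': 18.5167, 'q': [0.3064, 0.6833, 0.0554, 1.8909, -0.032, 0.5675, -1.3326], 'tool_pos': [0.4934, -0.2291, 0.1873], 'eef_rot': [0.9976, -0.069, -0.0021, 0.0087], 'contact_force': [0.5622, 0.7331, -0.7126], 'opening': 0.2676}
toolz [-0.0053 -0.017  -0.9998]
foot [ 0.493  -0.2303  0.1126] axis at foot+12 [ 0.493  -0.2301  0.1246]
green ring [257.8 184.9] [36.8 38.5] [ 0.4899 -0.2397  0.035 ]
net 0.85 [256.4 186.3] [ 0.4888 -0.2383  0.035 ]
8652 ((484.3385314941406, -274.4928283691406), (130.37400817871094, 60.76182174682617), 81.2758560180664)
```

View pics/s1.png

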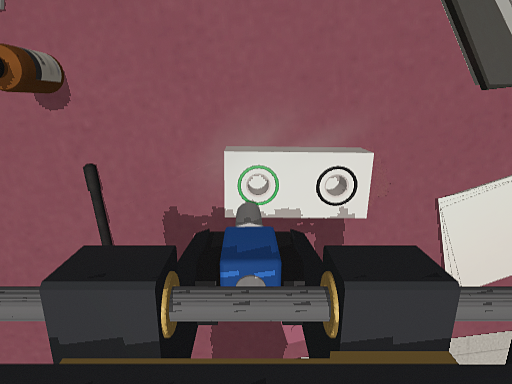

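Emit:
{"api": "carry_out", "payload": {"linear": [[-0.0016,-0.005,0],[-0.0032,-0.0098,-0.01],[-0.0032,-0.0098,-0.03],[-0.0032,-0.0098,-0.05],[-0.0032,-0.0098,-0.062],[-0.0032,-0.0098,-0.067],[-0.0032,-0.0098,-0.067],[-0.0032,-0.0098,-0.067]], "roll": [0,0,0,0,0,0,0,0]}}

```text
clock: 19.28
tool_pos: [0.4901, -0.2397, 0.1202]
eef_rot: [0.998, -0.069, -0.002, 0.009]
contact_force: [-0.7, -0.2, -1.3]
opening: 0.27
```

```bash
python3 sock.py s2; python3 -c "
from h import *
p=snapshot('side');save(p,'s2s');cv2.imwrite('pics/s2sc.png',cv2.resize(cv2.imread('pics/s2s.png')[90:200,250:380],None,fx=5,fy=5))"
```

```text
{'clock': 19.2833, 'q': [0.3341, 0.7955, 0.0436, 1.9279, -0.0312, 0.4176, -1.3168], 'tool_pos': [0.4901, -0.2397, 0.1202], 'eef_rot': [0.9975, -0.0695, -0.0021, 0.009], 'contact_force': [-0.7439, -0.2008, -1.3437], 'opening': 0.27}
toolz [-0.0054 -0.0177 -0.9998]
foot [ 0.4897 -0.2411  0.0455] axis at foot+12 [ 0.4897 -0.2409  0.0575]
green ring [245.7 206.6] [46.7 50. ] [ 0.4901 -0.2396  0.035 ]
net 0.78 [244.7 206.4] [ 0.4904 -0.239   0.035 ]
12310 ((484.3004150390625, -274.457763671875), (130.66778564453125, 60.780643463134766), 81.3030776977539)
```

View pics/s2.png

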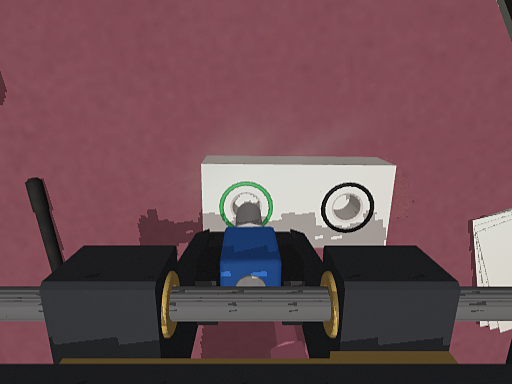

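View pics/s2sc.png

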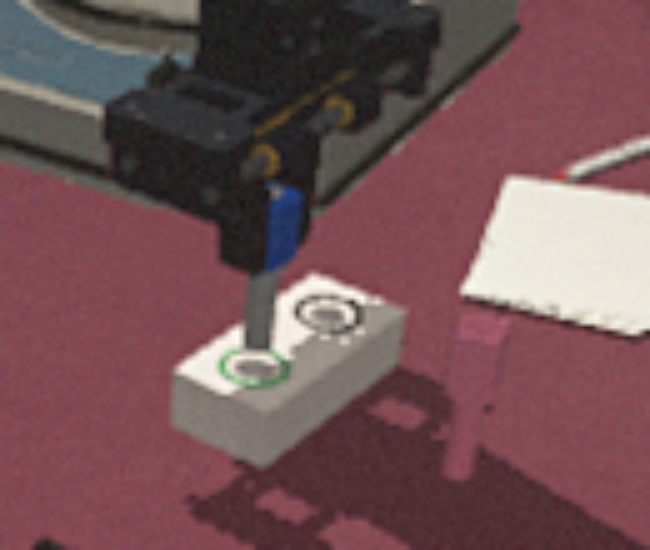

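Emit:
{"api": "carry_out", "payload": {"linear": [[0.0002,0.001,0],[0.0002,0.001,-0.004],[0.0002,0.001,-0.008],[0.0002,0.001,-0.012],[0.0002,0.001,-0.016],[0.0002,0.001,-0.018],[0.0002,0.001,-0.018]], "roll": [0,0,0,0,0,0,0]}}

```text
clock: 20.02
tool_pos: [0.4904, -0.2386, 0.1024]
eef_rot: [0.998, -0.069, -0.002, 0.009]
contact_force: [0.4, -0.4, -1.2]
opening: 0.269
```

Emit:
{"api": "carry_out", "payload": {"linear": [[0,0,-0.003],[0,0,-0.006],[0,0,-0.009],[0,0,-0.012],[0,0,-0.0145],[0,0,-0.0165],[0,0,-0.0165]], "roll": [0,0,0,0,0,0,0]}}

```text
clock: 20.6
tool_pos: [0.4902, -0.2385, 0.0854]
eef_rot: [0.998, -0.069, -0.002, 0.009]
contact_force: [0.1, 0.8, -1.7]
opening: 0.263
```

Emit:
{"api": "carry_out", "payload": {"linear": [[0,0,-0.0007],[0,0,-0.0014],[0,0,-0.0018],[0,0,-0.0018]], "roll": [0,0,0,0]}}

```text
clock: 20.93
tool_pos: [0.4904, -0.2386, 0.0846]
eef_rot: [0.998, -0.069, -0.002, 0.009]
contact_force: [-1.4, 0.6, 7.4]
opening: 0.271
```

Floor contact at TCP z = 0.0846, matching the 0.0847 of the first grasp, so the pin is home. Now I release it.

Emit:
{"api": "carry_out", "payload": {"linear": [[0,0,0],[0,0,0],[0,0,0],[0,0,0],[0,0,0],[0,0,0],[0,0,0],[0,0,0]], "roll": [0,0,0,0,0,0,0,0], "gripper": 0.85}}

```text
clock: 21.6
tool_pos: [0.4904, -0.2386, 0.0846]
eef_rot: [0.998, -0.069, -0.002, 0.009]
contact_force: [0.0, -0.1, -0.4]
opening: 0.844
```

Emit:
{"api": "carry_out", "payload": {"linear": [[0,0,0.01],[0,0,0.03],[0,0,0.06],[0,0,0.09],[0,0,0.12],[-0.02,0,0.15],[-0.04,0,0.17],[-0.05,0,0.17]], "roll": [0,0,0,0,0,0,0,0]}}

```text
clock: 22.27
tool_pos: [0.4399, -0.2399, 0.2588]
eef_rot: [0.997, -0.07, 0.001, 0.01]
contact_force: [-0.1, -0.6, 0.1]
opening: 0.852
```

Emit:
{"api": "carry_out", "payload": {"linear": [[0,0,0],[0,0,0],[0,0,0]], "roll": [0,0,0]}}

```text
clock: 22.52
tool_pos: [0.4405, -0.2396, 0.2583]
eef_rot: [0.997, -0.07, 0.001, 0.01]
contact_force: [-0.1, 0.7, -0.2]
opening: 0.85
```

```bash
python3 - <<'E'
from h import *
np.set_printoptions(precision=4,suppress=True)
st()
ps={}
for n in ('wrist','side','top'):
    p=snapshot(n); save(p,'z_'+n); ps[n]=p; C=cloud(p); hsv=cv2.cvtColor(p['img'],cv2.COLOR_RGB2HSV)
    b=(hsv[...,0]>100)&(hsv[...,0]<125)&(hsv[...,1]>90)&(C[...,2]>.06)&(C[...,2]<.13)&(abs(C[...,0]-.49)<.04)&(abs(C[...,1]+.24)<.04)
    if b.sum()>3:
        top=b&(C[...,2]>np.percentile(C[b][:,2],90)-.006); print(n,'pin top z',np.percentile(C[b][:,2],[50,90,98]),'centre',C[top].mean(0),b.sum())
    for k in ('oil_drop','vial','marker'):
        r=tip_of(p,k)[:1]
        if r and n!='wrist': print(k,round(r[0]['confidence'],2),np.round(r[0]['pixel'],1))
a=cv2.imread('pics/z_side.png');cv2.imwrite('pics/z_sc.png',cv2.resize(a[90:200,250:380],None,fx=5,fy=5))
E
```

```text
{'clock': 22.5167, 'q': [0.3554, 0.5243, 0.0608, 1.9483, -0.0192, 0.6611, -1.2877], 'tool_pos': [0.4405, -0.2396, 0.2583], 'eef_rot': [0.9975, -0.07, 0.0011, 0.0102], 'contact_force': [-0.1143, 0.7235, -0.2091], 'opening': 0.8505}
wrist pin top z [0.0992 0.1001 0.1005] centre [ 0.49   -0.2401  0.0992] 556
side pin top z [0.0864 0.0994 0.1003] centre [ 0.4884 -0.2331  0.0979] 159
oil_drop 0.75 [223.5 192.8]
vial 0.84 [194.3 213.5]
marker 0.66 [281.7 212.2]
oil_drop 0.73 [248.6 144.3]
vial 0.41 [202.8 144. ]
marker 0.74 [253.3 211.6]
```

View pics/z_wrist.png

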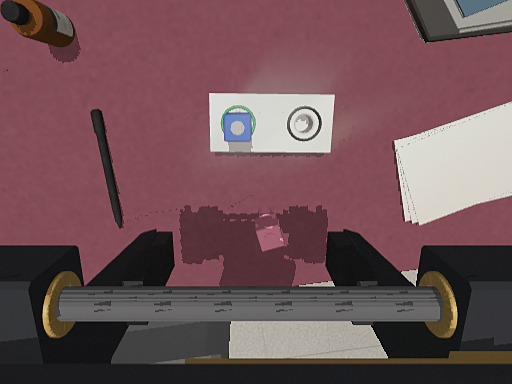

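View pics/z_sc.png

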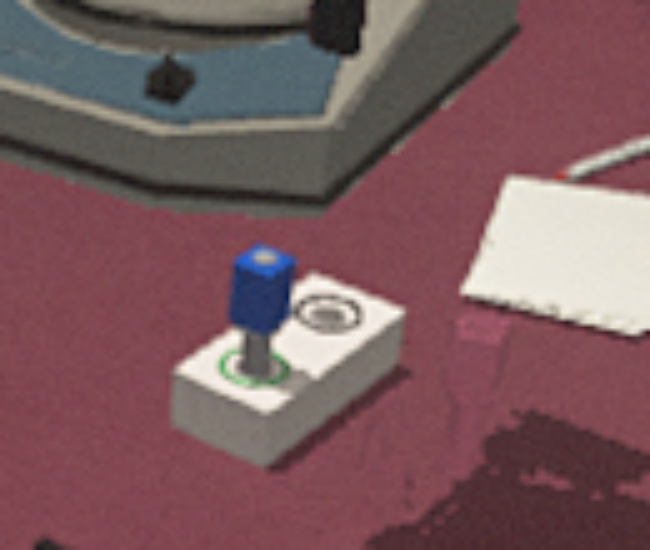

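View pics/z_top.png

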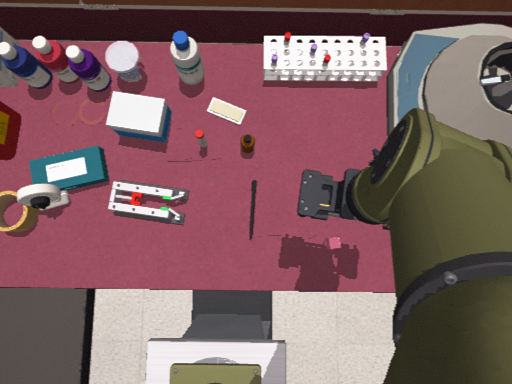

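```bash
python3 -c "
from plant import finish_job; print(finish_job())"
```

```text
the job is handed in; nothing more can be done
None
```

The pin is checked and stands fully home in the green-ringed socket. I handed the job in at about 22.5 s of the 69 s allowed; it reports no verdict.

- **Gauge check:** I took the blue-gripped pin from the black ring and ran it upright through the go gap with no noticeable force (under 1 N). The no-go anvils first pushed back with the pin axis about 17 mm past the chamber point. I kept it pressed there for about 2.7 s, with readings between 8 and 11 N, the last 1.3 s at 9 to 11 N. I then backed it off and lifted it out.
- **Placing:** I felt the socket floor with about 7 N at the same height as the first grasp, then let go. The wrist camera puts the pin top at z = 0.099 m, the same as it read in the first socket, and centred on the green ring at (0.490, -0.240). The gripper is clear of everything.
- **Other things:** The bottle, vial, marker and pink look-alike look unmoved in the top and side pictures; network pixels for the first three are within about 2.5 px of the start.
- **Disagreements:** The top and side cameras put the holder and gauge about 3 mm off from the wrist camera. I used the wrist camera because its readings stayed the same when the wrist was turned. Pressing on the anvils left the tool tilted by about 0.02 rad, and I corrected for that when inserting the pin.

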